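# Sweep the trimming board and hang up the scraper

## Robot

A 7-joint arm with a two-finger parallel gripper is mounted at the origin on the work surface; the furniture and walls round the work are solid. World frame = base frame: x ahead of the robot, y to its left, z up, the work surface at z = 0. Lengths are in m, angles in rad, forces in N, time in s.
With the tool pointing down it reaches from about 0.4 to 0.85 m from the base axis. Payload 10.4 kg.
Tool frame: the origin (TCP) lies midway between the tips of the shut fingers; the grasp point (between the pads) lies 19 mm behind it; z points along the fingers, y is the line along which they close (so a half turn about z gives the same grasp; the last joint's range is limited). The gripper opens to 85 mm and grips with 20 to 120 N. Pads are 22 mm wide; open, the fingers measure 114 mm over their backs; the gripper's body (76 mm by 85 mm) begins 54 mm behind the grasp point. The pads swing forward as they close: fully open they stand 13 mm farther back than shut.
Start: joints at [-1.206, 0.332, -0.065, 1.46, 0.022, 1.35, -0.088], TCP at [0.236, 0.579, 0.231] pointing down, gripper open.
Joint ranges: [-2.6, 2.6], [-0.5, 2.12], [-1.47, 1.34], [0.16, 2.42], [-1.27, 4.41], [0.06, 2.06], [-2.6, 2.6]. Speed limits (rad/s): [2.22, 2.22, 2.79, 2.79, 3.14, 3.14, 3.14].

## Interface

Orientations are given as a 3x3 rotation matrix whose columns are the frame's x, y, z axes.
In Python, from workcell import arm gives the robot as it stands. The module is installed in compiled form; this text tells all that it offers.
- The arm moves only by the shell command python3 -m crank 'ROWS' [FORCE]. ROWS is JSON, a list that holds one entry, the list of rows, each a list of 7 numbers: the opening, from 0 (shut) to 1 (fully open), then the shift along the tool's x, y, z in mm, then the turn, a rotation vector about the tool's x, y, z in rad. In form: [[[fingers, tx, ty, tz, rx, ry, rz], ...]]. A call has 1 to 5 rows; each row shifts and turns the commanded pose from where the row before left it, along the tool's axes as they then stand; what a row does not reach is not made up. A row lasts 1/12 s, in which the tool goes at most 41.7 mm and 7.16 degrees, less where a joint would pass 70% of its speed; a pose out of reach is approached as far as the arm can. A call is refused whole if a number of a shift passes 41.7 or a number of a turn 0.125, either way. A call with a gripper value outside its range is refused whole. The fingers move at their own pace and stop on an object; FORCE is the grip in N (left out, the last holds). Time passes only in rows, so rows that do not move let the fingers close. It gives the time, the measured TCP pose, the force, the opening and the grip force at its end, in the units of the state.
- arm.get_obs(): the state, without advancing time (a new reading comes with each control period).
- arm.get_image(name): name is "scene" or "top"; returns a dict with "pixels" (420x560x3 uint8, blue, green, red), "depth" (420x560 float32, m along the optical axis (not along the pixel's ray), 0 where there is no reading), "fovy" (degrees; the focal length in pixels is half the picture's height over the tangent of half this angle, whatever the lens; pixels are square), "cx", "cy" (the principal point, pixels), "D" ([k1, k2, p1, p2, k3] as OpenCV has them; the pictures are not rectified), "xyz" and "rotation" of the camera in the world. Camera axes: x right, y down, z forward; pixel columns grow to the right and rows downward; lengths in m; the calibration is good to about 2 mm. A picture is of the moment at which its call begins.
- arm.close_job(): hands the job in; it is judged then, once.
The state is a dict: "t": time; "joint_positions": joint angles; "qvel": joint speeds; "tau": joint torques, N m; "position": TCP position; "ee_rot": TCP orientation; "wrist_force": force on the tool from outside, world axes, zero at the start; "wrist_torque": the same for the moment, N m; "opening": finger opening in m; "grip_force": force on a finger pad.
Only numpy, scipy, OpenCV 4.12 (cv2) and the standard library are available. Lean on these libraries where they do the work, as an engineer would, in place of code of your own. Each camera call takes 0.05 s, during which the arm holds its last target. There are 200 camera calls.

## Task

Use the scraper block to sweep all four cardboard offcuts off the trimming board into the scrap bin at its open edge, without touching the offcuts with the hand. Then hang the scraper on the rack, both of its holes on the two pins and pushed back to the uprights, and let go. Leave the other things on the bench where they are.

Things in the scene. Friction and masses are not known exactly. Their poses are not given: they have to be found in the camera images.
- trim_board: fixed trimming board with scrap bin, 200 x 370 mm (x, y). Origin on the bench under the middle of the deck; z up. The grey deck is 75 mm above the bench, from x = -100 to 100 and y = -110 to 110 mm; its two long sides are open, so things can fall off them; a 12 mm high metal rail closes the end y = 110 mm. Level past the edge y = -110 mm, towards -y, lies the open bin
- board_lip (a point): middle of the deck's open edge, at deck height (board frame 0, -110, 75 mm)
- bin_floor (a point): middle of the bin's floor, 5 mm above the bench; inside the bin is 190 mm across x and 134 mm along y (from y = -110 to -244 mm in the board's frame), 70 mm deep below the deck; its side walls are level with the deck, its end wall is 95 mm high
- pin_rack: fixed dark steel rack. Origin on the bench below the front faces of its two uprights; x points away from the robot, y left, z up. Uprights 16 mm wide, 14 mm deep, 130 mm high, at y = -45 and 45 mm; base plate from x = -30 to 60 and y = -70 to 70 mm, 10 mm thick. Each upright carries one level pin
- pin_mid (a point): point midway between the roots of the two pins (rack frame 0, 0, 115 mm). The steel pins are 10 mm thick and 45 mm long, stick out from the uprights' front faces towards the rack's -x, at y = -45 and 45 mm, axes 115 mm above the bench
- scraper: loose wooden scraper block standing on its black rubber edge, about 0.25 kg. Origin in the middle of its underside, z up, x across its thickness, y along its width; the same both ways round. Lower block 164 mm wide (y), 24 mm thick (x), 66 mm high. Hung fully home, its origin is at x = -12 mm, z = 66 mm in the rack's frame
- scraper_holes (a point): point midway between the scraper's two round 16 mm holes, which go right through its block along its x, at its y = -45 and 45 mm, 46 mm above its underside
- scraper_handle (a point): middle of the scraper's handle, 93 mm above its underside; the handle is 66 mm wide (y), 20 mm thick (x), and reaches from 66 to 120 mm above the underside
- offcut_1: loose brown cardboard edge-protector offcut, L section 30 x 30 mm, 6 mm thick, 60 mm long (its x), 30 g; origin at the middle of its outline, 15 mm above the deck at the start
- offcut_2: loose brown cardboard edge-protector offcut, L section 30 x 30 mm, 6 mm thick, 62 mm long (its x), 30 g; origin at the middle of its outline, 15 mm above the deck at the start
- offcut_3: loose brown cardboard edge-protector offcut, L section 30 x 30 mm, 6 mm thick, 64 mm long (its x), 30 g; origin at the middle of its outline, 15 mm above the deck at the start
- offcut_4: loose brown cardboard edge-protector offcut, L section 30 x 30 mm, 6 mm thick, 66 mm long (its x), 30 g; origin at the middle of its outline, 15 mm above the deck at the start
- gauge: bystander, to be left alone: flat wooden block with one dark dot, 55x90x10 mm, lying on the bench; origin at the middle of its underside
- tape_measure: bystander, to be left alone: grey tape measure standing on its base, 39x81x62 mm; origin at the middle of its underside
- marker: bystander, to be left alone: black and white marker pen lying on the bench, 135 mm long; origin at the middle of its underside
- bottle: bystander, to be left alone: white squeeze bottle with nozzle, 42 mm across, 128 mm tall; origin at the middle of its underside
Not all that is in view belongs to the job. What is shaped like the offcut_3 but pink or yellow is not meant.

How it is judged:
By the outcome, as a careful person would: the job done as asked, in the order asked, and still so for the second after the job is handed in, with the robot touching nothing.
It also fails if it takes over 64 s, if anything falls off the work surface, if the arm or the gripper's body presses on something with over 40 N, if the wrist force passes 120 N, or if a joint passes its speed limit or range.

## Working session

There is one attempt and no reset: what is moved stays moved. The work goes in short steps, Python scripts to look and compute and a shell command to move; the robot and the scene stay as the last step left them, time stands still between calls to the robot, and variables do not carry over. Pictures are saved under pics/ and viewed, at most 10 in all, crops included, and the job is handed in when it is done.

```bash
mkdir -p pics
cat > h.py <<'E'
import numpy as np, cv2, pickle
from workcell import arm
def grab(name):
    im=arm.get_image(name); pickle.dump(im,open(f'{name}.pkl','wb')); return im
def load(name): return pickle.load(open(f'{name}.pkl','rb'))
def K(im):
    f=im['pixels'].shape[0]/2/np.tan(np.radians(im['fovy'])/2)
    return np.array([[f,0,im['cx']],[0,f,im['cy']],[0,0,1]])
def cloud(im):
    h,w=im['depth'].shape
    u,v=np.meshgrid(np.arange(w),np.arange(h))
    p=cv2.undistortPoints(np.stack([u,v],-1).reshape(-1,1,2).astype(np.float64),K(im),np.array(im['D'])).reshape(h,w,2)
    d=im['depth'][...,None]
    c=np.concatenate([p*d,d],-1)
    return c@np.array(im['rotation']).T+np.array(im['xyz'])
E
python3 - <<'E'
from h import *
for n in ('scene','top'):
    im=grab(n); cv2.imwrite(f'pics/{n}0.png',im['pixels']); print(n,im['xyz'],np.round(im['rotation'],3).tolist(),im['fovy'],im['D'])
o=arm.get_obs(); print(o['t'],o['position'],np.round(o['ee_rot'],3).tolist())
E
```

```text
scene [-0.50042204 -0.75050859  0.67098405] [[0.598, -0.361, 0.715], [-0.801, -0.271, 0.534], [0.001, -0.892, -0.452]] 52.83346322960564 [0.00518926 0.         0.         0.         0.        ]
top [ 0.11032021 -0.0858174   1.77868964] [[0.001, -0.98, 0.198], [-1.0, -0.0, 0.005], [-0.005, -0.198, -0.98]] 44.41893174017834 [-0.00415241  0.          0.          0.          0.        ]
0.1 [0.2362457  0.57829322 0.23060889] [[-0.926, 0.378, -0.0], [0.378, 0.926, -0.001], [-0.0, -0.001, -1.0]]
```

View pics/scene0.png

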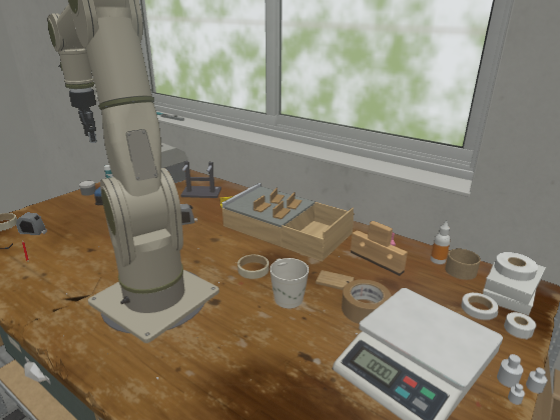

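View pics/top0.png

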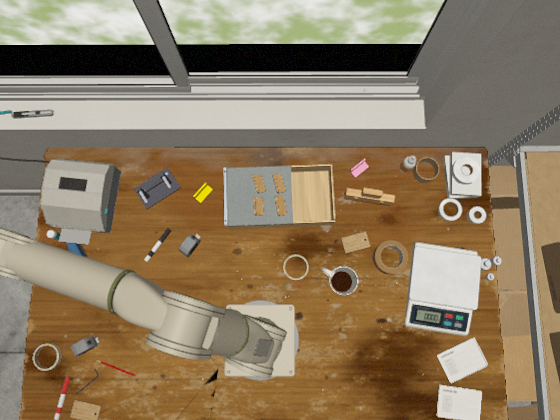

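Scene: rack left-rear (188,180), board with 4 offcuts (275,205), scraper right (378,250). Top: rack at (157,188), board (225–335,165–225) with the bin to the right, scraper (370,196), pink and yellow decoys at (360,168) and (203,193). I'll measure these from the depth.

```bash
cat > m.py <<'E'
from h import *
im=load('top'); c=cloud(im)
def box(u0,u1,v0,v1,z0,z1,name):
    p=c[v0:v1,u0:u1].reshape(-1,3); p=p[(p[:,2]>z0)&(p[:,2]<z1)]
    (cx,cy),(w,h),a=cv2.minAreaRect((p[:,:2]*1000).astype(np.float32))
    print(name,len(p),'med',np.round(np.median(p,0),4),'rect',round(cx,1),round(cy,1),'size',round(w,1),round(h,1),'ang',round(a,1)); return p
box(340,400,184,210,.10,.14,'handle')
box(340,400,184,210,.05,.08,'block')
box(340,400,184,210,.03,.14,'scraper')
box(130,185,165,212,.10,.15,'rack top')
box(130,185,165,212,.006,.014,'rack base')
box(222,292,160,230,.068,.079,'deck')
box(292,340,160,230,.0,.02,'binfloor')
box(222,340,160,230,.06,.12,'all')
box(325,340,160,230,.088,.12,'endwall')
box(222,236,160,230,.080,.12,'rail')
m=np.zeros(c.shape[:2],np.uint8); m[165:225,238:292]=(c[165:225,238:292,2]>.082)
n,l,s,ce=cv2.connectedComponentsWithStats(m)
for i in range(1,n):
    if s[i,4]<15: continue
    p=c[l==i]; r=cv2.minAreaRect((p[:,:2]*1000).astype(np.float32)); print('off',s[i],np.round(r[0],0),np.round(r[1],0),round(r[2]),p[:,2].max().round(3))
big=cv2.resize(im['pixels'][150:240,125:405],None,fx=2.85,fy=2.85,interpolation=cv2.INTER_CUBIC); cv2.imwrite('pics/crop1.png',big)
E
python3 m.py
```

```text
handle 141 med [ 0.4789 -0.3726  0.1177] rect 479.8 -374.2 size 67.7 22.0 ang 79.2
block 271 med [ 0.4762 -0.3631  0.0646] rect 479.4 -373.5 size 164.3 26.5 ang 81.2
scraper 510 med [ 0.4759 -0.369   0.0673] rect 479.4 -373.3 size 164.7 26.5 ang 81.2
rack top 137 med [0.4957 0.336  0.1192] rect 493.7 352.5 size 58.3 106.0 ang 33.3
rack base 501 med [0.5179 0.3651 0.0094] rect 520.1 366.1 size 189.5 166.8 ang 89.2
deck 2667 med [0.4756 0.0125 0.0742] rect 477.4 6.5 size 203.0 232.1 ang 2.2
binfloor 1936 med [ 0.4895 -0.1817  0.0049] rect 497.8 -193.6 size 168.2 250.8 ang 89.8
all 4276 med [ 0.4753 -0.0006  0.0755] rect 480.7 -61.6 size 203.7 370.9 ang 2.3
endwall 97 med [ 0.4823 -0.2432  0.0935] rect 486.2 -242.9 size 185.3 6.4 ang 2.5
rail 224 med [0.4736 0.1156 0.0853] rect 472.6 104.0 size 198.0 40.8 ang 1.3
off [252 175  14  19  84] [327. -39.] [444.  34.] 13 1.779
off [272 174  12  20  88] [517. -61.] [66. 31.] 15 0.111
off [253 197   8  19  56] [439.  11.] [61. 21.] 6 0.112
off [275 196  11  20  88] [440. -69.] [64. 29.] 10 0.109
```

View pics/crop1.png

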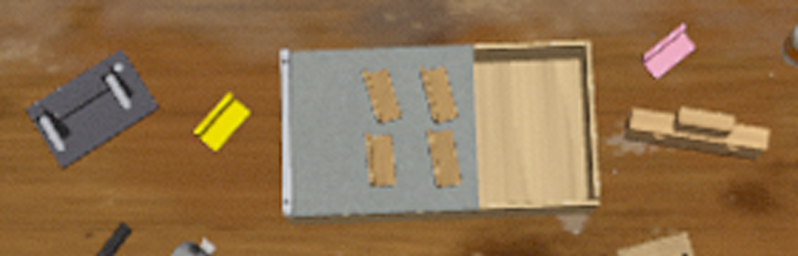

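The deck, scraper and rack sizes match the given ones (203×371, 164×26, 58×106 mm). Board yaw is about 2.3°, scraper yaw about -8.8°, rack yaw about 33°. I'm moving towards the scraper.

```bash
cat > go.py <<'E'
# usage: go.py x y z yaw_of_tool_y_deg  -> local shift (mm) with present axes, and after the turn; turn rotvec
import sys
from h import *
from scipy.spatial.transform import Rotation as R
def target(y):
    a=np.radians(y); ty=np.array([np.cos(a),np.sin(a),0]); tz=np.array([0,0,-1.]); return np.column_stack([np.cross(ty,tz),ty,tz])
x,y,z,a=map(float,sys.argv[1:5]); o=arm.get_obs(); Rc=np.array(o['ee_rot']); Rt=target(a)
d=(np.array([x,y,z])-np.array(o['position']))*1000
print('t',o['t'],'pos',np.round(o['position'],4),'yaw',np.degrees(np.arctan2(Rc[1,1],Rc[0,1])).round(2),'F',np.round(o['wrist_force'],1),'open',round(o['opening'],4),'grip',round(o['grip_force'],1))
print('shift now-axes',np.round(Rc.T@d,1),'after-turn axes',np.round(Rt.T@d,1),'turn',np.round(R.from_matrix(Rc.T@Rt).as_rotvec(),4),'q',np.round(o['joint_positions'],2))
E
python3 -m crank '[[[1,-32.3,-20.8,-2.5,0,0,0],[1,-32.3,-20.8,-2.5,0,0,0],[1,-32.3,-20.8,-2.5,0,0,0],[1,-32.3,-20.8,-2.5,0,0,0],[1,-32.3,-20.8,-2.5,0,0,0]]]'
python3 -m crank '[[[1,-32.3,-20.8,-2.5,0,0,0],[1,-32.3,-20.8,-2.5,0,0,0],[1,-32.3,-20.8,-2.5,0,0,0],[1,-32.3,-20.8,-2.5,0,0,0],[1,-32.3,-20.8,-2.5,0,0,0]]]'
python3 -m crank '[[[1,-32.3,-20.8,-2.5,0,0,0],[1,-32.3,-20.8,-2.5,0,0,0],[1,-13.2,-35.9,0,0,0,0],[1,-13.2,-35.9,0,0,0,0],[1,-13.2,-35.9,0,0,0,0]]]'
python3 go.py .48 -.373 .24 -8.8
```

```text
t: 0.52
position: [0.3471, 0.4195, 0.2436]
ee_rot: [[-0.926, 0.378, -0.0], [0.378, 0.926, -0.0], [0.0, -0.0, -1.0]]
wrist_force: [0.8, 1.0, -0.1]
opening: 0.0855
grip_force: 0.0
t: 0.93
position: [0.4573, 0.2621, 0.2563]
ee_rot: [[-0.926, 0.378, -0.0], [0.378, 0.926, 0.0], [0.0, -0.0, -1.0]]
wrist_force: [0.6, 0.6, -0.0]
opening: 0.0855
grip_force: 0.0
t: 1.35
position: [0.4964, 0.0843, 0.2608]
ee_rot: [[-0.926, 0.378, -0.001], [0.378, 0.926, -0.0], [0.001, -0.001, -1.0]]
wrist_force: [0.1, -0.1, -0.1]
opening: 0.0851
grip_force: 0.0
t 1.35 pos [0.4964 0.0843 0.2608] yaw 67.77 F [ 0.1 -0.1 -0.1] open 0.0851 grip 0.0
shift now-axes [-157.9 -429.5   21. ] after-turn axes [-454.5   53.8   20.8] turn [-9.0000e-04 -2.0000e-04  1.3364e+00] q [-0.58  0.04  0.33  1.75 -0.01  1.36  0.94]
```

```bash
python3 -m crank '[[[1,-13.1,-35.8,1,0,0,0],[1,-13.1,-35.8,1,0,0,0],[1,-13.1,-35.8,1,0,0,0],[1,-13.1,-35.8,1,0,0,0],[1,-13.1,-35.8,1,0,0,0]]]' >/dev/null
python3 -m crank '[[[1,-13.1,-35.8,1,0,0,0],[1,-13.1,-35.8,1,0,0,0],[1,-13.1,-35.8,1,0,0,0],[1,-13.1,-35.8,1,0,0,0],[1,-13.1,-35.8,1,0,0,0]]]' >/dev/null
python3 -m crank '[[[1,-13.1,-35.8,1,0,0,0],[1,-13.1,-35.8,1,0,0,0],[1,0,0,0,0,0,0.1215],[1,0,0,0,0,0,0.1215],[1,0,0,0,0,0,0.1215]]]' >/dev/null
python3 -m crank '[[[1,0,0,0,0,0,0.1215],[1,0,0,0,0,0,0.1215],[1,0,0,0,0,0,0.1215],[1,0,0,0,0,0,0.1215],[1,0,0,0,0,0,0.1215]]]' >/dev/null
python3 -m crank '[[[1,0,0,0,0,0,0.1215],[1,0,0,0,0,0,0.1215],[1,0,0,0,0,0,0.1215],[1,0,0,0,0,0,0]]]' >/dev/null
python3 go.py .4795 -.3735 .074 -8.8
python3 - <<'E'
from h import *
im=grab('scene'); cv2.imwrite('pics/s1.png',cv2.resize(im['pixels'][120:320,150:480],None,fx=2.4,fy=2.4))
E
```

```text
t 3.35 pos [ 0.4798 -0.3705  0.2488] yaw -9.11 F [-0.2 -0.1  0.5] open 0.0855 grip 0.0
shift now-axes [ -3.    0.4 174.8] after-turn axes [ -3.    0.2 174.8] turn [-0.001  -0.0002 -0.0054] q [-0.16  0.4   0.98  1.53 -0.33  1.39  0.69]
```

View pics/s1.png

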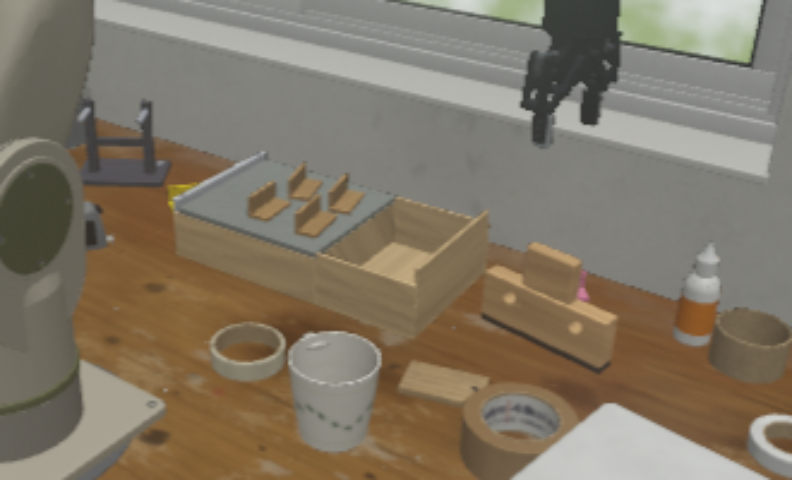

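The gripper is above the scraper and straddles its thickness; the handle is clear. I'll descend and grip.

```bash
python3 -m crank '[[[1,-3,0.3,30,0,0,-0.005],[1,0,0,35,0,0,0],[1,0,0,35,0,0,0],[1,0,0,35,0,0,0],[1,0,0,20,0,0,0]]]' >/dev/null
python3 -m crank '[[[1,0,0,10,0,0,0],[1,0,0,6,0,0,0],[1,0,0,0,0,0,0],[0,0,0,0,0,0,0],[0,0,0,0,0,0,0]]]' 100
python3 -m crank '[[[0,0,0,0,0,0,0],[0,0,0,0,0,0,0],[0,0,0,0,0,0,0],[0,0,0,0,0,0,0],[0,0,0,0,0,0,0]]]' 100
python3 go.py .4795 -.3735 .3 -8.8
```

```text
t: 4.23
position: [0.4803, -0.3745, 0.0798]
ee_rot: [[0.147, 0.989, 0.002], [0.989, -0.147, -0.001], [-0.001, 0.002, -1.0]]
wrist_force: [0.0, 0.5, 0.0]
opening: 0.0642
grip_force: 0.0
t: 4.65
position: [0.4802, -0.3741, 0.0789]
ee_rot: [[0.148, 0.989, 0.001], [0.989, -0.148, -0.001], [-0.0, 0.001, -1.0]]
wrist_force: [0.9, -0.0, 3.8]
opening: 0.019
grip_force: 97.6
t 4.65 pos [ 0.4802 -0.3741  0.0789] yaw -8.49 F [ 0.9 -0.   3.8] open 0.019 grip 97.6
shift now-axes [   0.4   -0.5 -221.1] after-turn axes [   0.5   -0.8 -221.1] turn [0.0014 0.0003 0.0054] q [-0.07  0.56  0.87  1.71 -0.48  1.09  0.8 ]
```

Gripped at 98 N with a 19 mm opening, which matches the handle. I'll lift, carry over the board and turn.

```bash
python3 -m crank '[[[0,0,0,-20,0,0,0],[0,0,0,-40,0,0,0],[0,0,0,-40,0,0,0],[0,0,0,-40,0,0,0],[0,0,0,-40,0,0,0]]]' >/dev/null
python3 -m crank '[[[0,36.8,-5.9,-5,0,0,0],[0,36.8,-5.9,-5,0,0,0],[0,36.8,-5.9,0,0,0,0],[0,36.8,-5.9,0,0,0,0],[0,36.8,-5.9,0,0,0,0]]]' >/dev/null
python3 -m crank '[[[0,36.8,-5.9,0,0,0,0],[0,36.8,-5.9,0,0,0,0],[0,36.8,-5.9,0,0,0,0],[0,36.8,-5.9,0,0,0,0],[0,36.8,-5.9,0,0,0,0]]]' >/dev/null
python3 -m crank '[[[0,36.8,-5.9,0,0,0,0],[0,36.8,-5.9,0,0,0,0],[0,0,0,0,0,0,-0.1175],[0,0,0,0,0,0,-0.1175],[0,0,0,0,0,0,-0.1175]]]' >/dev/null
python3 -m crank '[[[0,0,0,0,0,0,-0.1175],[0,0,0,0,0,0,-0.1175],[0,0,0,0,0,0,-0.1175],[0,0,0,0,0,0,-0.1175],[0,0,0,0,0,0,-0.1175]]]' >/dev/null
python3 -m crank '[[[0,0,0,0,0,0,-0.1175],[0,0,0,0,0,0,-0.1175],[0,0,0,0,0,0,-0.1175],[0,0,0,0,0,0,-0.1175],[0,0,0,0,0,0,-0.1175]]]' >/dev/null
python3 -m crank '[[[0,0,0,0,0,0,-0.1175],[0,0,0,0,0,0,-0.1175],[0,0,0,0,0,0,0]]]' >/dev/null
python3 go.py .475 .075 .156 92.3
python3 - <<'E'
from h import *
# offcut extents in the first picture, world mm
c=cloud(load('top')); im=load('top')['pixels'].astype(int)
brown=(im[...,2]-im[...,0]>50)
for nm,(u0,u1,v0,v1) in dict(A=(248,267,172,194),B=(270,287,172,194),C=(250,267,195,220),D=(272,290,195,220)).items():
    m=brown[v0:v1,u0:u1]&(c[v0:v1,u0:u1,2]>.07)&(c[v0:v1,u0:u1,2]<.12); p=c[v0:v1,u0:u1][m]*1000
    print(nm,m.sum(),np.round(np.percentile(p,[1,99],axis=0)).tolist())
im=grab('scene'); cv2.imwrite('pics/s2.png',cv2.resize(im['pixels'][100:300,150:480],None,fx=2.4,fy=2.4))
E
```

```text
t 7.4 pos [0.4745 0.0731 0.2679] yaw 92.79 F [ 0.6  1.3 -1.7] open 0.0191 grip 98.4
shift now-axes [ -0.7   1.9 111.9] after-turn axes [ -0.5   1.9 111.9] turn [-0.0002 -0.001   0.0085] q [-1.   -0.05  0.73  1.8   0.04  1.38  1.35]
A 147 [[487.0, -14.0, 71.0], [547.0, 24.0, 111.0]]
B 153 [[486.0, -82.0, 72.0], [552.0, -45.0, 110.0]]
C 155 [[412.0, -11.0, 72.0], [468.0, 22.0, 111.0]]
D 164 [[410.0, -88.0, 71.0], [475.0, -52.0, 109.0]]
```

View pics/s2.png

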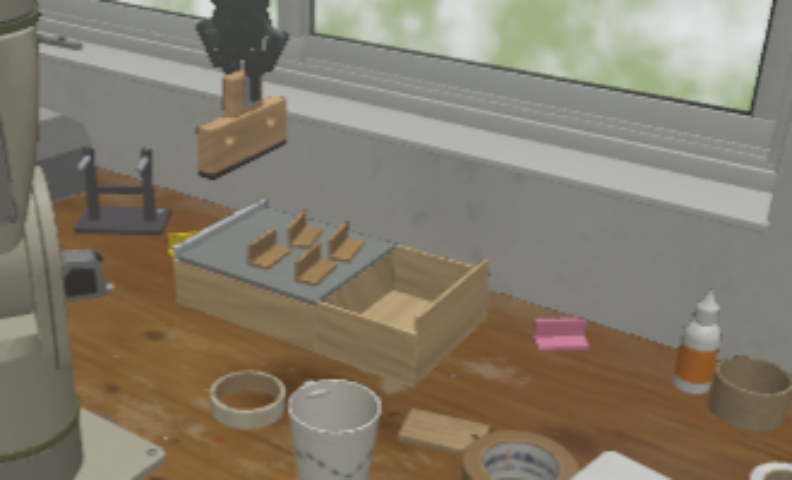

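The scraper hangs level above the rail end and all four offcuts are still in place, their flanges facing the scraper. I'll lower it behind them.

```bash
python3 -m crank '[[[0,-4,2,30,0,0,0.0085],[0,0,0,35,0,0,0],[0,0,0,30,0,0,0],[0,0,0,12,0,0,0],[0,0,0,5,0,0,0]]]' 
python3 -m crank '[[[0,0,0,0,0,0,0]]]'
python3 go.py .479 .075 .156 92.3
```

```text
t: 7.87
position: [0.4772, 0.075, 0.1539]
ee_rot: [[-1.0, -0.03, -0.004], [-0.03, 1.0, -0.002], [0.004, -0.002, -1.0]]
wrist_force: [-6.0, -0.7, 10.7]
opening: 0.019
grip_force: 100.1
t: 7.95
position: [0.4783, 0.0753, 0.1556]
ee_rot: [[-1.0, -0.032, -0.002], [-0.032, 1.0, -0.001], [0.002, -0.001, -1.0]]
wrist_force: [0.3, -0.2, -2.1]
opening: 0.0189
grip_force: 98.4
t 7.95 pos [0.4783 0.0753 0.1556] yaw 91.81 F [ 0.3 -0.2 -2.1] open 0.0189 grip 98.4
shift now-axes [-0.7 -0.3 -0.4] after-turn axes [-0.7 -0.3 -0.4] turn [-0.0008 -0.0017 -0.0086] q [-0.97  0.08  0.76  1.95 -0.06  1.13  1.42]
```

```bash
python3 -m crank '[[[0,0,-6,-0.7,0,0,-0.008],[0,0,-9,0,0,0,0],[0,0,-9,0,0,0,0],[0,0,-9,0,0,0,0],[0,0,-9,0,0,0,0]]]' >/dev/null
python3 -m crank '[[[0,0,-9,0,0,0,0],[0,0,-9,0,0,0,0],[0,0,-9,0,0,0,0],[0,0,-9,0,0,0,0],[0,0,-9,0,0,0,0]]]' >/dev/null
python3 -m crank '[[[0,0,-7,0,0,0,0],[0,0,-7,0,0,0,0],[0,0,-7,0,0,0,0],[0,0,-7,0,0,0,0],[0,0,-7,0,0,0,0]]]'
python3 - <<'E'
from h import *
im=grab('scene'); cv2.imwrite('pics/s3.png',cv2.resize(im['pixels'][140:280,190:390],None,fx=3.6,fy=3.6))
E
```

```text
t: 9.2
position: [0.4841, -0.0469, 0.157]
ee_rot: [[-0.999, -0.043, 0.0], [-0.043, 0.999, 0.0], [-0.0, 0.0, -1.0]]
wrist_force: [0.1, 0.9, -2.1]
opening: 0.0189
grip_force: 98.6
```

View pics/s3.png

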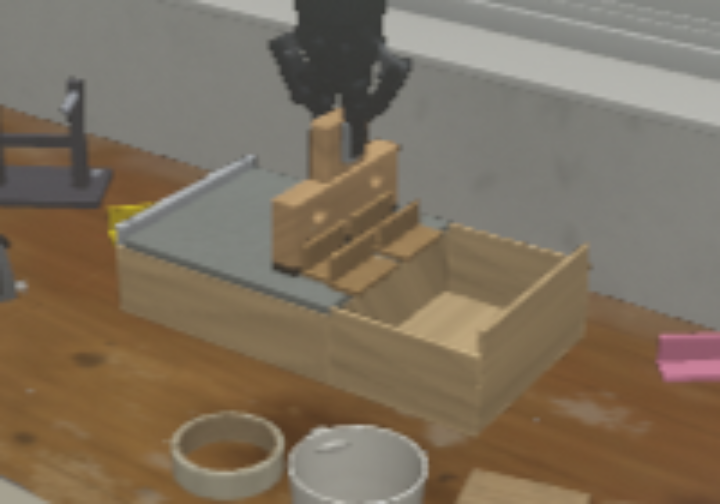

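The rows are square against the scraper face and the front row is reaching the lip. I'll keep going past the lip.

```bash
python3 -m crank '[[[0,0,-6,0,0,0,0],[0,0,-6,0,0,0,0],[0,0,-6,0,0,0,0],[0,0,-6,0,0,0,0],[0,0,-6,0,0,0,0]]]' 
python3 -m crank '[[[0,0,-6,0,0,0,0],[0,0,-6,0,0,0,0],[0,0,-6,0,0,0,0],[0,0,-6,0,0,0,0],[0,0,-6,0,0,0,0]]]' 
python3 -m crank '[[[0,0,-6,0,0,0,0],[0,0,-6,0,0,0,0],[0,0,-6,0,0,0,0],[0,0,-6,0,0,0,0],[0,0,0,0,0,0,0]]]'
python3 - <<'E'
from h import *
im=grab('scene');  a=cv2.resize(im['pixels'][140:280,190:390],None,fx=2,fy=2)
im=grab('top'); b=cv2.resize(im['pixels'][150:240,215:345],None,fx=3,fy=3)
b=cv2.resize(b,(390,280))
cv2.imwrite('pics/s4.png',np.hstack([a,b]))
E
```

```text
t: 9.67
position: [0.4852, -0.077, 0.157]
ee_rot: [[-0.999, -0.043, -0.0], [-0.043, 0.999, -0.0], [0.0, -0.0, -1.0]]
wrist_force: [-0.5, 0.0, -1.9]
opening: 0.0191
grip_force: 98.4
t: 10.08
position: [0.4866, -0.107, 0.157]
ee_rot: [[-0.999, -0.043, 0.0], [-0.043, 0.999, -0.0], [-0.0, -0.0, -1.0]]
wrist_force: [0.1, 0.5, -2.3]
opening: 0.0191
grip_force: 98.2
t: 10.5
position: [0.4875, -0.1318, 0.157]
ee_rot: [[-0.999, -0.041, 0.0], [-0.041, 0.999, -0.001], [-0.0, -0.001, -1.0]]
wrist_force: [-0.1, -0.3, -2.0]
opening: 0.019
grip_force: 98.5
```

View pics/s4.png

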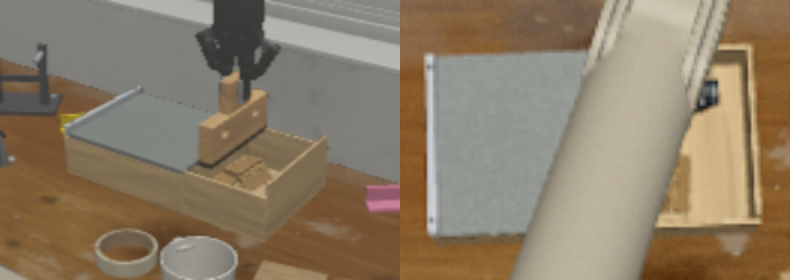

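The deck is clear and the offcuts lie in the bin. I'll lift, and meanwhile refine the rack pose from the first pictures.

```bash
python3 -m crank '[[[0,0,5,-20,0,0,0],[0,0,10,-30,0,0,0],[0,0,10,-35,0,0,0],[0,0,20,-30,0,0,0],[0,0,20,-8,0,0,0]]]'
cat > rack.py <<'E'
from h import *
from scipy.optimize import least_squares
# boxes in rack frame: lo, hi
B=np.array([[[-30,-70,0],[60,70,10]],[[0,-53,0],[14,-37,130]],[[0,37,0],[14,53,130]],[[-45,-50,110],[0,-40,120]],[[-45,40,110],[0,50,120]]],float)
def sdf(p):
    ds=[]
    for lo,hi in B:
        q=np.abs(p-(lo+hi)/2)-(hi-lo)/2
        ds.append(np.linalg.norm(np.maximum(q,0),axis=1)+np.minimum(q.max(1),0))
    return np.min(np.abs(np.array(ds)),0)
def loc(x,p):
    a=np.radians(x[2]); d=p-np.array([x[0],x[1],0 if len(x)<4 else x[3]]); c,s=np.cos(a),np.sin(a)
    return np.column_stack([c*d[:,0]+s*d[:,1],-s*d[:,0]+c*d[:,1],d[:,2]])
def fit(n,tries=1):
    im=grab(n); P=cloud(im).reshape(-1,3)*1000
    q=loc([506.7,361,33.3],P); m=(np.abs(q[:,0]-5)<75)&(np.abs(q[:,1])<90)&(q[:,2]>14)&(q[:,2]<145)
    P=P[m]; x0=[506.7,361,33.3,0]
    r=least_squares(lambda x:sdf(loc(x,P)),x0,loss='soft_l1',f_scale=2,diff_step=1e-4)
    print(n,len(P),np.round(r.x,2),'med res',np.median(sdf(loc(r.x,P))).round(2)); return r.x
if __name__=='__main__':
    for n in ('top','scene'): fit(n)
E
python3 rack.py; python3 go.py .4256 .3077 .27 33.3
python3 - <<'E'
from h import *
c=cloud(load('top'))*1000; im=load('top')['pixels']
for nm,(u0,u1,v0,v1) in dict(tape=(175,203,230,257),marker=(142,172,226,264)).items():
    p=c[v0:v1,u0:u1].reshape(-1,3); p=p[p[:,2]>(6 if nm=='marker' else 20)]; print(nm,np.round(np.percentile(p,[2,98],axis=0)).tolist())
E
```

```text
t: 11.02
position: [0.4863, -0.0652, 0.2846]
ee_rot: [[-0.999, -0.041, 0.006], [-0.041, 0.999, 0.001], [-0.006, 0.001, -1.0]]
wrist_force: [0.9, 0.4, -1.7]
opening: 0.0187
grip_force: 98.8
top 378 [506.65 361.41  33.12   5.81] med res 1.53
scene 382 [506.94 360.27  33.44   1.3 ] med res 1.77
t 11.1167 pos [ 0.4859 -0.0614  0.2819] yaw 92.76 F [-0.4  0.1 -2.1] open 0.0189 grip 98.6
shift now-axes [ 42.5 371.6  12.6] after-turn axes [341.6 152.3  11.9] turn [0.0038 0.002  1.0378] q [-0.83 -0.05  0.86  1.77  0.03  1.4   1.64]
tape [[278.0, 213.0, 23.0], [342.0, 270.0, 68.0]]
marker [[261.0, 314.0, 6.0], [372.0, 398.0, 25.0]]
```

Both cameras agree on the rack: (506.8, 360.8), yaw 33.3°. I'll carry the scraper to the point in front of it.

```bash
python3 -m crank '[[[0,4.2,37.2,1,0,0,0],[0,4.2,37.2,1,0,0,0],[0,4.2,37.2,1,0,0,0],[0,4.2,37.2,1,0,0,0],[0,4.2,37.2,1,0,0,0]]]' >/dev/null
python3 -m crank '[[[0,4.2,37.2,1,0,0,0],[0,4.2,37.2,1,0,0,0],[0,4.2,37.2,1,0,0,0],[0,4.2,37.2,1,0,0,0],[0,4.2,37.2,1,0,0,0]]]' >/dev/null
python3 -m crank '[[[0,0,0,0,0,0,0.1153],[0,0,0,0,0,0,0.1153],[0,0,0,0,0,0,0.1153],[0,0,0,0,0,0,0.1153],[0,0,0,0,0,0,0.1153]]]' >/dev/null
python3 -m crank '[[[0,0,0,0,0,0,0.1153],[0,0,0,0,0,0,0.1153],[0,0,0,0,0,0,0.1153],[0,0,0,0,0,0,0.1153],[0,0,0,0,0,0,0]]]' >/dev/null
python3 go.py .4256 .3077 .148 33.3
python3 - <<'E'
from h import *
c=cloud(grab('top'))*1000;im=load('top')['pixels'].astype(int)
brown=(im[...,2]-im[...,0]>50)
m=brown[160:230,238:292]&(c[160:230,238:292,2]>72)&(c[160:230,238:292,2]<130); print('brown px on deck',m.sum())
m=(c[160:230,290:340]); p=m.reshape(-1,3); print('bin pts 10..60',((p[:,2]>9)&(p[:,2]<60)).sum())
b=load('top')['pixels']; s=grab('scene')['pixels']
a1=cv2.resize(b[150:240,215:345],(400,277)); a2=cv2.resize(s[110:220,150:310],(400,277)); a3=cv2.resize(s[165:265,210:370],(400,277))
cv2.imwrite('pics/s5.png',np.vstack([np.hstack([a1,a3]),np.hstack([a2,cv2.resize(b[140:230,110:240],(400,277))])]))
E
```

```text
t 12.7833 pos [0.4268 0.3043 0.2693] yaw 32.68 F [-0.   0.3 -1.8] open 0.0194 grip 98.9
shift now-axes [  3.6   1.  121.3] after-turn axes [  3.5   0.9 121.3] turn [-0.001   0.0003 -0.0109] q [-1.2   0.08  0.53  1.69 -0.04  1.38 -0.09]
brown px on deck 1
bin pts 10..60 1086
```

View pics/s5.png

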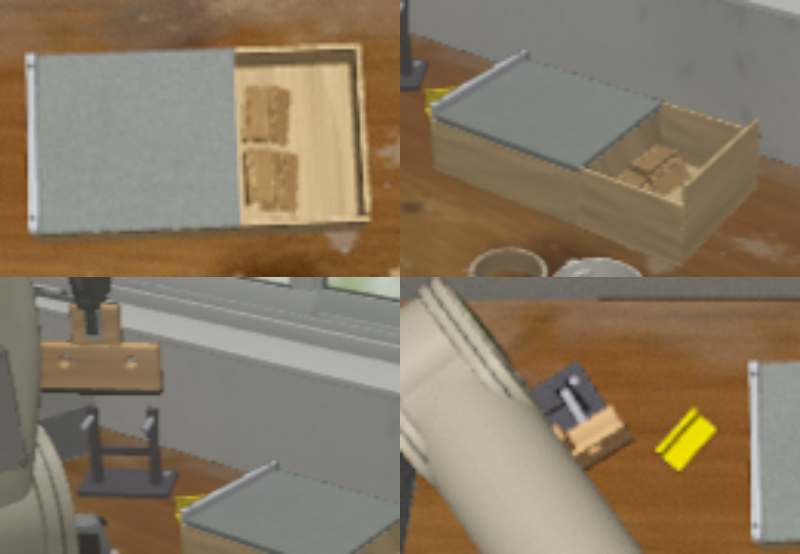

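All four offcuts are in the bin and the deck is clear. The scraper is in front of the rack; I'll go down to pin height and measure the scraper's pose in the hand.

```bash
python3 -m crank '[[[0,3.6,1,30,0,0,-0.0109],[0,0,0,35,0,0,0],[0,0,0,30,0,0,0],[0,0,0,18,0,0,0],[0,0,0,8,0,0,0]]]' >/dev/null
python3 -m crank '[[[0,0,0,0,0,0,0],[0,0,0,0,0,0,0]]]' >/dev/null
cat > scr.py <<'E'
from h import *
import rack
from scipy.optimize import least_squares
rack.B=np.array([[[-12,-82,0],[12,82,66]],[[-10,-33,66],[10,33,120]]],float)
o=arm.get_obs(); Rc=np.array(o['ee_rot']); yaw=np.degrees(np.arctan2(Rc[1,1],Rc[0,1])); t=np.array(o['position'])*1000
x0=[t[0],t[1],yaw,t[2]-79.5]
for n in ('scene','top'):
    im=grab(n); P=cloud(im).reshape(-1,3)*1000; C=im['pixels'].reshape(-1,3).astype(int)
    q=rack.loc(x0,P); m=(np.abs(q[:,0])<22)&(np.abs(q[:,1])<92)&(q[:,2]>-8)&(q[:,2]<125)&(C[:,2]-C[:,0]>35); P=P[m]
    r=least_squares(lambda x:rack.sdf(rack.loc(x,P)),x0,loss='soft_l1',f_scale=2,diff_step=1e-4)
    print(n,m.sum(),'fit - tool:',np.round(r.x-x0,2),'res',np.median(rack.sdf(rack.loc(r.x,P))).round(2))
rk=np.array([506.8,360.8]);a=np.radians(33.3)
d=t[:2]-rk; print('tool in rack frame',np.round([np.cos(a)*d[0]+np.sin(a)*d[1],-np.sin(a)*d[0]+np.cos(a)*d[1]],2),'yaw',yaw.round(2),'z',t[2].round(1))
E
python3 scr.py; python3 go.py .4256 .3077 .148 33.3
python3 - <<'E'
from h import *
s=load('scene')['pixels']; cv2.imwrite('pics/s6.png',cv2.resize(s[120:210,140:260],None,fx=6,fy=6,interpolation=cv2.INTER_CUBIC))
E
```

```text
scene 935 fit - tool: [ 0.85  0.24 -1.07  1.51] res 1.73
top 268 fit - tool: [ 0.03  1.96 -0.34  1.66] res 1.12
tool in rack frame [-96.21   0.33] yaw 33.7 z 149.7
t 13.5667 pos [0.4267 0.3087 0.1506] yaw 33.67 F [-0.3 -0.  -2.3] open 0.0184 grip 98.7
shift now-axes [-0.3 -1.5  2.6] after-turn axes [-0.3 -1.4  2.6] turn [ 0.0024 -0.0006  0.0064] q [-1.18  0.18  0.52  1.85 -0.1   1.13 -0.04]
```

View pics/s6.png

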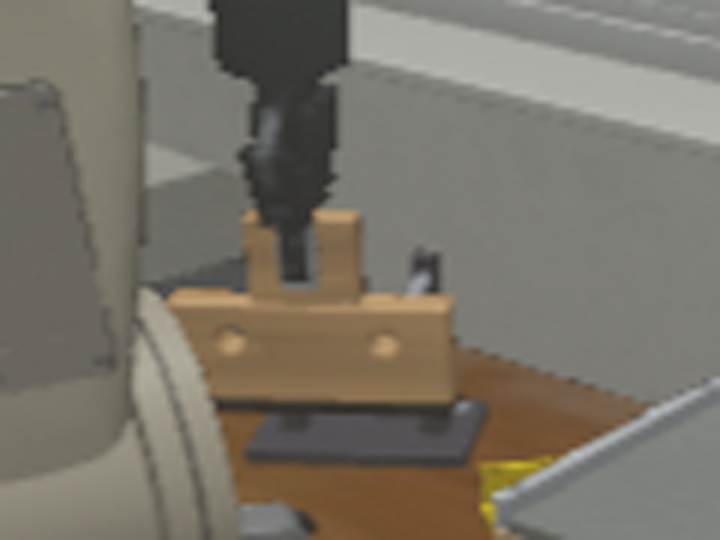

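The holes face the pins. The estimated offset is within about 1 mm, inside the 3 mm clearance. I'm advancing slowly and watching the force.

```bash
python3 -m crank '[[[0,-0.7,10,2,0,0,0.0064],[0,0,10,0,0,0,0],[0,0,8,0,0,0,0],[0,0,4,0,0,0,0],[0,0,3,0,0,0,0]]]' 
python3 -m crank '[[[0,0,3,0,0,0,0],[0,0,3,0,0,0,0],[0,0,3,0,0,0,0]]]' 
python3 -m crank '[[[0,0,2,0,0,0,0],[0,0,0,0,0,0,0]]]'
python3 scr.py
```

```text
t: 13.98
position: [0.4561, 0.3272, 0.1476]
ee_rot: [[-0.549, 0.836, 0.001], [0.836, 0.549, 0.001], [0.0, 0.001, -1.0]]
wrist_force: [-0.4, -0.1, -2.2]
opening: 0.019
grip_force: 98.8
t: 14.23
position: [0.4631, 0.3318, 0.1471]
ee_rot: [[-0.548, 0.836, -0.0], [0.836, 0.548, 0.0], [0.0, 0.0, -1.0]]
wrist_force: [-0.9, -1.5, -1.6]
opening: 0.0191
grip_force: 98.8
t: 14.4
position: [0.4649, 0.3329, 0.147]
ee_rot: [[-0.548, 0.836, 0.0], [0.836, 0.548, 0.0], [-0.0, 0.0, -1.0]]
wrist_force: [-0.8, -0.5, -2.2]
opening: 0.0187
grip_force: 98.8
scene 939 fit - tool: [ 0.74 -0.26 -0.19  1.21] res 1.79
top 319 fit - tool: [-0.63  1.2  -0.32  0.85] res 1.12
tool in rack frame [-50.32  -0.27] yaw 33.25 z 147.0
```

There is no contact force with the pin tips about 7 mm inside the holes. I'll continue.

```bash
python3 -m crank '[[[0,0,4,0,0,0,0],[0,0,4,0,0,0,0],[0,0,4,0,0,0,0],[0,0,4,0,0,0,0]]]' 
python3 -m crank '[[[0,0,4,0,0,0,0],[0,0,4,0,0,0,0],[0,0,4,0,0,0,0],[0,0,3,0,0,0,0],[0,0,2,0,0,0,0]]]' 
python3 scr.py
```

```text
t: 14.83
position: [0.4784, 0.3419, 0.147]
ee_rot: [[-0.548, 0.836, 0.0], [0.836, 0.548, 0.0], [0.0, 0.0, -1.0]]
wrist_force: [-0.5, -0.5, -1.9]
opening: 0.0189
grip_force: 99.0
t: 15.25
position: [0.4926, 0.3511, 0.147]
ee_rot: [[-0.548, 0.836, 0.0], [0.836, 0.548, -0.0], [-0.0, 0.0, -1.0]]
wrist_force: [-0.6, 0.6, -2.4]
opening: 0.0189
grip_force: 99.0
scene 872 fit - tool: [ 0.61 -0.1  -0.85  1.44] res 1.81
top 296 fit - tool: [-0.11  1.66 -0.52  1.31] res 1.05
tool in rack frame [-17.18  -0.36] yaw 33.25 z 147.0
```

Smooth. About 5 mm to the uprights.

```bash
python3 -m crank '[[[0,0,2,0,0,0,0],[0,0,1,0,0,0,0],[0,0,1,0,0,0,0]]]' 
python3 -m crank '[[[0,0,1,0,0,0,0],[0,0,1,0,0,0,0]]]' 
python3 -m crank '[[[0,0,1,0,0,0,0],[0,0,0,0,0,0,0]]]'
```

```text
t: 15.6
position: [0.4956, 0.3531, 0.1471]
ee_rot: [[-0.548, 0.836, -0.0], [0.836, 0.548, 0.0], [0.0, 0.0, -1.0]]
wrist_force: [-0.9, -1.2, -2.0]
opening: 0.019
grip_force: 99.0
t: 15.77
position: [0.4968, 0.3538, 0.1469]
ee_rot: [[-0.548, 0.836, -0.001], [0.836, 0.548, -0.001], [-0.0, -0.001, -1.0]]
wrist_force: [-4.2, -2.8, -0.4]
opening: 0.0188
grip_force: 99.4
t: 15.93
position: [0.4971, 0.3538, 0.1467]
ee_rot: [[-0.548, 0.836, -0.003], [0.836, 0.548, -0.002], [-0.0, -0.003, -1.0]]
wrist_force: [-6.4, -4.2, 2.3]
opening: 0.0189
grip_force: 99.5
```

Contact with the uprights at rack x of about -12, as it should be. Now I'll lower it onto the pins.

```bash
python3 -m crank '[[[0,0,0,1,0,0,0],[0,0,0,0,0,0,0]]]' 
python3 -m crank '[[[0,0,0,1,0,0,0],[0,0,0,0,0,0,0]]]' 
python3 -m crank '[[[0,0,0,1,0,0,0],[0,0,0,0,0,0,0]]]'
python3 scr.py
```

```text
t: 16.1
position: [0.497, 0.3539, 0.1456]
ee_rot: [[-0.549, 0.836, -0.003], [0.836, 0.549, -0.002], [0.0, -0.003, -1.0]]
wrist_force: [-5.0, -3.7, 1.4]
opening: 0.0189
grip_force: 99.5
t: 16.27
position: [0.4969, 0.354, 0.1447]
ee_rot: [[-0.549, 0.836, -0.003], [0.836, 0.549, -0.002], [0.0, -0.003, -1.0]]
wrist_force: [-5.8, -5.4, 1.9]
opening: 0.0191
grip_force: 99.9
t: 16.43
position: [0.497, 0.354, 0.1446]
ee_rot: [[-0.549, 0.836, -0.003], [0.836, 0.549, -0.001], [0.001, -0.003, -1.0]]
wrist_force: [-8.8, -6.4, 10.2]
opening: 0.0186
grip_force: 101.0
scene 866 fit - tool: [ 0.56 -0.42 -0.28  1.09] res 1.88
top 296 fit - tool: [-0.49  0.9  -0.26  0.45] res 1.06
tool in rack frame [-11.9   -0.27] yaw 33.28 z 144.6
```

It rests on the pins: 10 N up, underside at about 66 mm. I'll relax, open, and rise clear.

```bash
python3 -m crank '[[[0,0,-0.3,-0.8,0,0,0],[0.5,0,0,0,0,0,0],[0.9,0,0,0,0,0,0],[0.9,0,0,0,0,0,0],[0.9,0,0,0,0,0,0]]]' 20
python3 -m crank '[[[0.9,0,0,-10,0,0,0],[0.9,0,0,-25,0,0,0],[0.9,0,0,-35,0,0,0],[0.9,0,0,-40,0,0,0],[0.9,0,0,-40,0,0,0]]]' 
python3 -m crank '[[[0.9,0,-35,-10,0,0,0],[0.9,0,-35,0,0,0,0],[0.9,0,-30,0,0,0,0],[0.9,0,0,0,0,0,0]]]'
python3 - <<'E'
from h import *
import rack
from scipy.optimize import least_squares
rack.B=np.array([[[-12,-82,0],[12,82,66]],[[-10,-33,66],[10,33,120]]],float)
x0=[496.8,354.2,33.3,66]
for n in ('scene','top'):
    im=grab(n); P=cloud(im).reshape(-1,3)*1000; C=im['pixels'].reshape(-1,3).astype(int)
    q=rack.loc(x0,P); m=(np.abs(q[:,0])<22)&(np.abs(q[:,1])<92)&(q[:,2]>-8)&(q[:,2]<125)&(C[:,2]-C[:,0]>35); P=P[m]
    r=least_squares(lambda x:rack.sdf(rack.loc(x,P)),x0,loss='soft_l1',f_scale=2,diff_step=1e-4)
    print(n,m.sum(),'fit - home:',np.round(r.x-x0,2))
s=load('scene')['pixels'];b=load('top')['pixels']
cv2.imwrite('pics/s7.png',np.hstack([cv2.resize(s[110:230,140:300],(480,360),interpolation=cv2.INTER_CUBIC),cv2.resize(b[150:230,110:180],(315,360),interpolation=cv2.INTER_CUBIC)]))
E
```

```text
t: 16.95
position: [0.4982, 0.3548, 0.1451]
ee_rot: [[-0.548, 0.836, 0.001], [0.836, 0.548, 0.001], [0.0, 0.001, -1.0]]
wrist_force: [-0.5, -0.5, -0.5]
opening: 0.0667
grip_force: 0.0
t: 17.37
position: [0.4976, 0.3541, 0.2973]
ee_rot: [[-0.548, 0.837, 0.0], [0.837, 0.548, 0.0], [-0.0, 0.0, -1.0]]
wrist_force: [1.5, 0.7, -0.2]
opening: 0.0771
grip_force: 0.0
t: 17.7
position: [0.4117, 0.2972, 0.3064]
ee_rot: [[-0.548, 0.837, -0.001], [0.837, 0.548, 0.003], [0.003, 0.001, -1.0]]
wrist_force: [0.9, 0.6, -1.1]
opening: 0.077
grip_force: 0.0
scene 965 fit - home: [ 0.57 -0.33 -0.3   0.53]
top 265 fit - home: [-0.25  1.12 -0.74  0.41]
```

View pics/s7.png

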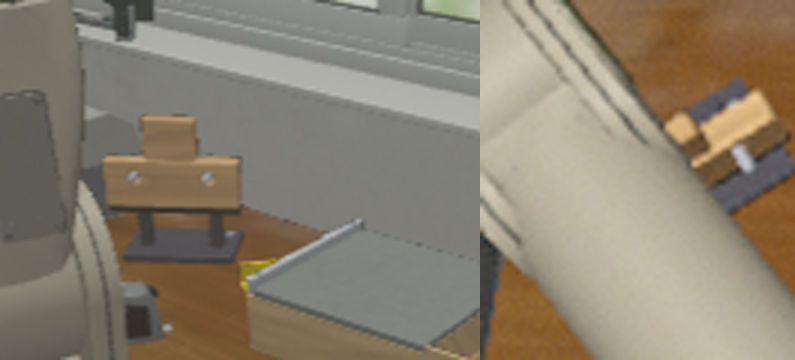

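The scraper hangs level with both pins through its holes, within about 1 mm of home, and the gripper is clear. I'm handing it in.

```bash
python3 -m crank '[[[0.9,0,0,0,0,0,0],[0.9,0,0,0,0,0,0]]]' >/dev/null; python3 -c "from workcell import arm; print(arm.close_job())"
```

```text
the job is handed in; nothing more can be done
None
```

The job is handed in: all four offcuts are in the scrap bin, and the scraper hangs on both pins against the uprights, released, with the arm clear, at about 18 s of the 64 s; no verdict was returned.

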